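# Screw the stopper into the vacuum jug

## Robot

A 6-joint arm with a two-finger parallel gripper is mounted at the origin on a cart in front of the work surface, level with it; the furniture and walls round the work are solid. World frame = base frame: x ahead of the robot, y to its left, z up, the work surface at z = 0. Lengths are in m, angles in rad, forces in N, time in s.
With the tool pointing down it reaches from about 0.425 to 1.125 m from the base axis. Payload 14.9 kg.
Tool frame: the origin (TCP) lies at the very end of the fingers, on their centre line; the grasp point (between the pads) lies 19 mm behind it; z points along the fingers, y is the line along which they close (so a half turn about z gives the same grasp; the last joint's range is limited). The gripper opens to 91 mm and grips with 3 to 60 N. Pads are 32 mm wide; open, the fingers measure 118 mm over their backs; the gripper's body (76 mm by 178 mm) begins 60 mm behind the grasp point.
Start: joints at [-0.74, 0.379, 1.734, -0, 1.028, -0.033], TCP at [0.532, -0.455, 0.214] pointing down, gripper open.
Joint ranges: [-2.77, 2.77], [-0.74, 2.19], [0, 2.66], [-1.06, 4.2], [0.31, 2.87], [-3.08, 3.08]. Speed limits (rad/s): [1.89, 1.89, 2.39, 3.14, 3.14, 3.14].

## Interface

Orientations are given as a unit quaternion [w, x, y, z].
In Python, from bench import readout, cams, r gives the robot as it stands.
- The arm moves only by the tool carry_out, never from a script. Its argument "commands" is a list that holds one entry, the list of rows, each a list of 7 numbers: the opening, from 0 (shut) to 1 (fully open), then the shift along the world's x, y, z in units of 25 mm (1.0 is 25 mm), then the turn, a rotation vector about the world's x, y, z in units of 8 degrees (1.0 is 8 degrees). A call has exactly 8 rows; each row shifts and turns the commanded pose from where the row before left it; what a row does not reach is not made up. A row lasts 1/10 s, in which the tool goes at most 50 mm and 8.59 degrees, less where a joint would pass 70% of its speed; a pose out of reach is approached as far as the arm can. A call is refused whole if a number of a shift passes 1 or a number of a turn 1, either way. A call with a gripper value outside its range is refused whole. The fingers move at their own pace and stop on an object; "grip_force" is the grip in N (left out, the last holds). Time passes only in rows, so rows that do not move let the fingers close, or fill a call up. It gives the time, the measured TCP pose, the force, the opening and the grip force at its end, in the units of the state.
- readout.get_obs(): the state, without advancing time (a new reading comes with each control period).
- cams.read_camera(name): name is "scene" or "top"; returns the picture (400x640x3 uint8, red, green, blue); there is no depth.
- cams.camera_params(name): a dict with "fx", "fy", "cx", "cy" (pixels), "extrinsics" (4x4, takes a point from world to camera coordinates). Camera axes: x right, y up, looking along -z (the intrinsics and any distortion apply to the point x, -y, -z); pixel columns grow to the right and rows downward; lengths in m; the calibration is good to about 2 mm. A picture is of the moment at which its call begins. camera_params takes no time and is no camera call.
- r.hand_in(): hands the job in; it is judged then, once.
The state is a dict: "t": time; "qpos": joint angles; "qvel": joint speeds; "tau": joint torques, N m; "eef_pos": TCP position; "tcp_rot": TCP orientation; "contact_force": force on the tool from outside, world axes, zero at the start; "ft_torque": the same for the moment, N m; "grip_width": opening from 0.0 (shut) to 1.0 (fully open); "grip_force": force on a finger pad.
Only numpy, scipy, OpenCV 4.12 (cv2) and the standard library are available. Lean on these libraries where they do the work, as an engineer would, in place of code of your own. Each camera call takes 0.05 s, during which the arm holds its last target. There are 200 camera calls.

## Task

Close the heavy vacuum jug with its black screw stopper, which stands beside it on the worktop: set the stopper upright in the jug's mouth, turn it backwards (anticlockwise seen from above) until you feel its lugs drop into the thread, then screw it down clockwise until it is fully home and the red gasket stays squeezed. Work with a light hand: never force the stopper against the jug, and do not tip, drag or twist the jug round. Leave the mug, the canister and the teaspoon where they are, and let go at the end.

Things in the scene. Friction and masses are not known exactly. Their poses are not given: they have to be found in the camera images.
- jug: Squat steel vacuum jug, 128 mm wide, rim 135 mm above its underside, about 2 kg, standing loose: only its weight holds it while you turn. The top 35 mm is a black neck, 75 mm wide, bore 65 mm. Black loop handle along its own -x, 111 mm from the axis, up to 123 mm high; small pouring lip along +x, below the rim, 50 mm from the axis. Origin: centre of its underside, z up.
- jug_handle (a point): Middle of the jug's handle, 104 mm from the jug's axis and 80 mm above its underside; shows how the jug is turned. Felt about the vertical, the stopper slides round with 0.1 N m or less; against a stop the moment passes 0.15 N m, and at roughly 0.3 to 0.5 N m the jug itself begins to turn on the worktop.
- jug_mouth (a point): Centre of the mouth in the plane of the flat rim, z up. In the neck sits a slippery collar (bore 53 mm) with four equal thread grooves 90 degrees apart; how the collar is turned is hidden, differs every time and is not tied to the handle. Stopper origin above this point, in mm: -8.5 riding on the crest (-4 on a shoulder), -18.8 dropped into the slots, -21.9 fully home.
- jug_crest (a point): Point on the axis level with the crest, 5.5 mm below the rim, on which the lugs ride between the slots. Slots are 8 mm wide along the circle (lugs 6 mm). A shoulder 4.5 mm high, 4 mm wide, at the clockwise end of each crest lets no lug pass clockwise. Turned anticlockwise, at most about 95 degrees, the lugs reach the slots, stop against their far side and sink 10 mm if pressed lightly.
- jug_groove (a point): Point on the axis level with the slots' floor, 15.8 mm below the rim. From each slot a groove leads clockwise and down, 0.085 mm a degree, with 1.6 mm of up and down play, for 56 degrees of turn to a hard end stop; the gasket begins to press about halfway. Pressing alone cannot bring the stopper home, and let go half turned it springs up.
- stopper: Black screw stopper, 51 mm high, 0.13 kg, standing upright on the worktop. From below: grey plug 49 mm in diameter; red springy gasket 70 mm wide, 19.4 to 22.4 mm up (2.5 N per mm, 3 mm of travel); black flange 72 mm wide, up to 27.4 mm; ribbed round grip on top. Clockwise seen from above screws it down; it does not unscrew by itself. Origin: centre of its underside, z up.
- stopper_lugs (a point): Centre of the stopper's four lugs, on its axis 6 mm above its underside. The lugs are round, 6 mm thick, lie on the stopper's own +x, +y, -x and -y axes and reach 31 mm from the axis.
- stopper_grip (a point): Middle of the stopper's round ribbed grip, 39 mm above its underside; the grip is 56 mm in diameter, from 27.4 to 51 mm up. Take it by its sides from above with the fingertips above the flange; squeezed with 20 to 40 N it turns without slipping.
- mug: White mug with blue pattern, 82x114x91 mm, standing loose behind the work. Origin: centre of its underside. Not to be disturbed.
- canister: Dark red lidded canister, 97 mm in diameter, 130 mm high, loose. Origin: centre of its underside. Not to be disturbed.
- teaspoon: Steel teaspoon, 139x30x10 mm, lying loose on the worktop. Origin: centre of its underside. Not to be disturbed.
There are look-alikes about, which are no part of the job. What is shaped like the stopper but purple or yellow is not meant.

How it is judged:
On the way, in this order (a step that is already met when the one before it is completed fails the run):
1. the stopper is upright in the jug's mouth, its lugs not yet sunk into the thread (horizontal distance between stopper and jug_mouth below 0.006 m and z of stopper in the frame of jug_mouth between -0.0145 and -0.001 m and angle between stopper's own z axis and vertical below 0.12 rad), for 0.1 s.
2. the stopper has dropped into the thread (horizontal distance between stopper and jug_mouth below 0.005 m and z of stopper in the frame of jug_mouth below -0.0165 m and angle between stopper's own z axis and vertical below 0.12 rad), for 0.1 s.
At the end, for the whole second after the job is handed in: The stopper is screwed home in the jug: its origin at least 21.0 mm below the rim (flange within 1.4 mm of the rim, gasket squeezed), within 3 mm of the jug's axis and square to it within 0.05 rad; the jug stands upright on the worktop, and both are at rest (z of stopper in the frame of jug_mouth below -0.021 m and horizontal distance between stopper and jug_mouth below 0.003 m and angle between the z axis of stopper and the z axis of jug, either way round below 0.05 rad and angle between jug's own z axis and vertical below 0.03 rad and linear speed of each of stopper, jug below 0.01 m/s); the robot touches nothing.
It fails at once if the stopper is forced against the jug with more than 60 N (contact force between stopper and jug above 60 N).
It fails at once if the jug is tipped by more than 0.12 rad (angle between jug's own z axis and vertical above 0.12 rad).
It fails at once if the jug is dragged more than 30 mm or twisted round by more than about 30 degrees (distance of jug from where it was at the start of the episode above 0.03 m or distance of jug_handle from where it was at the start of the episode above 0.06 m).
It fails at once if the mug, the canister or the teaspoon is moved by more than 20 mm (distance of any of mug, canister, teaspoon from where it was at the start of the episode above 0.02 m).
It also fails if it takes over 64 s, if anything falls off the work surface, if the arm or the gripper's body presses on something with over 40 N, if the wrist force passes 120 N, or if a joint passes its speed limit or range.

## Working session

There is one attempt and no reset: what is moved stays moved. The work goes in short steps, Python scripts to look and compute and a tool call to move; the robot and the scene stay as the last step left them, time stands still between calls to the robot, and variables do not carry over. Pictures are saved under pics/ and viewed, at most 10 in all, crops included, and the job is handed in when it is done.

Besides the shell and the picture viewer there is one more tool, called as name([rows], argument=value, ...), one row to a line, values as JSON. carry_out: Moves the arm, as the interface text tells. Its arguments: {"type":"object","properties":{"commands":{"type":"array"},"grip_force":{"type":"number"}},"required":["commands"]}

```bash
mkdir -p pics; ls; python3 - <<'E'
from bench import readout,cams,r
import cv2
for n in("scene","top"):
    im=cams.read_camera(n); cv2.imwrite(f"pics/{n}0.png",im[:,:,::-1]); p=cams.camera_params(n); print(n,p)
print(readout.get_obs())
E
```

```text
pics
scene {'fx': 520.6984239683552, 'fy': 520.6984239683552, 'cx': 326.65588905468474, 'cy': 197.1620606963812, 'extrinsics': array([[ 0.78145802, -0.62354424, -0.02271434, -0.29389   ],
       [ 0.38490754,  0.45309511,  0.80408395, -0.34597862],
       [-0.49109017, -0.63710077,  0.59408169, -1.12195811],
       [ 0.        ,  0.        ,  0.        ,  1.        ]])}
top {'fx': 500.5313123623907, 'fy': 500.5313123623907, 'cx': 309.7205656360427, 'cy': 198.70315897130456, 'extrinsics': array([[-0.27961063, -0.96010984,  0.00264451,  0.25930614],
       [ 0.90606979, -0.2629596 ,  0.33149628, -0.45339239],
       [-0.31757745,  0.09508599,  0.94345282, -1.38908649],
       [ 0.        ,  0.        ,  0.        ,  1.        ]])}
{'t': 0.1, 'qpos': array([-7.40327849e-01,  3.79365599e-01,  1.73475568e+00, -9.35105875e-06,
        1.02852055e+00, -3.32761571e-02]), 'qvel': array([-0.00011843, -0.00076534, -0.00172931,  0.00110003,  0.00093262,
        0.00057793]), 'tau': array([ 4.40378863e-04, -7.65029812e+01, -4.35295594e+01,  6.51687873e-02,
        3.98510147e-02, -5.29863632e-05]), 'eef_pos': array([ 0.53191865, -0.45445091,  0.21333073]), 'tcp_rot': array([-4.81911919e-04,  9.08182507e-01,  4.18574079e-01, -2.07296143e-04]), 'contact_force': array([-0.69804082, -0.43511122, -0.77301258]), 'ft_torque': array([ 0.01236814, -0.04778566, -0.02905638]), 'grip_force': 0.0, 'grip_width': 0.99818643412723}
```

View pics/scene0.png

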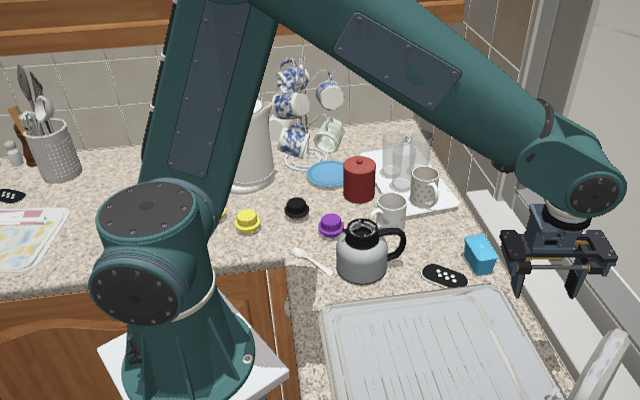

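View pics/top0.png

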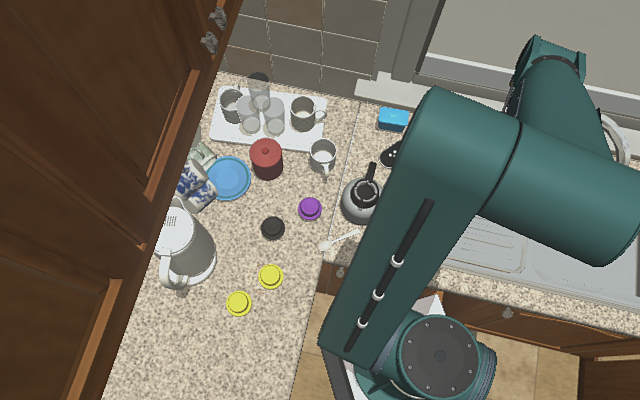

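The candidates are black at scene (297,208) / top (273,228), purple at (331,225) / (310,208), and yellow at (247,221) / (270,276), with a second yellow at top (238,303). The black one fits the description. I'll confirm it in one enlarged crop, with the jug's mouth alongside.

```bash
python3 - <<'E'
import cv2,numpy as np
s=cv2.imread("pics/scene0.png");t=cv2.imread("pics/top0.png")
def c(im,x,y,w=50,h=37): return cv2.resize(im[y:y+h,x:x+w],(400,296),interpolation=cv2.INTER_CUBIC)
print("origins: scene stopper 272,190; scene jug 338,213; top stopper 248,210; top jug 340,175; scale 8")
cv2.imwrite("pics/crop1.png",np.vstack([np.hstack([c(s,272,190),c(s,338,213)]),np.hstack([c(t,248,210),c(t,340,175)])]))
E
```

```text
origins: scene stopper 272,190; scene jug 338,213; top stopper 248,210; top jug 340,175; scale 8
```

View pics/crop1.png

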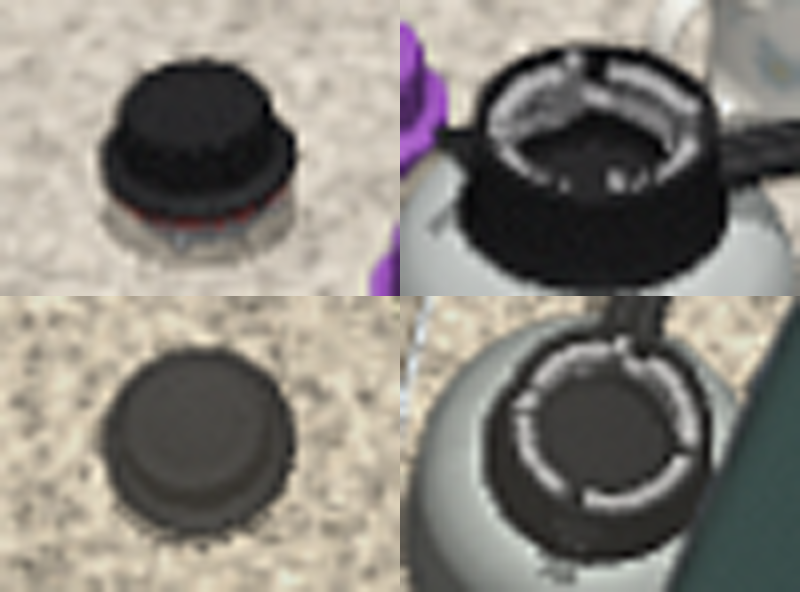

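The black one has a red gasket rim and a grey plug, so it is the stopper. In the scene crop its flange spans 100..297, and in the top crop 104..295. The jug's neck spans 477..722 in scene and 485..713 in top, and the slot gaps are visible. Next I'll fit positions from the outline extents.

```bash
cat > h.py <<'E'
import numpy as np
from bench import cams
from scipy.optimize import least_squares
P={n:cams.camera_params(n) for n in("scene","top")}
def proj(n,X):
    p=P[n];c=np.atleast_2d(X)@p["extrinsics"][:3,:3].T+p["extrinsics"][:3,3]
    return np.c_[p["cx"]+p["fx"]*c[:,0]/-c[:,2],p["cy"]+p["fy"]*-c[:,1]/-c[:,2]]
a=np.linspace(0,2*np.pi,181)
def circ(x,y,r,z): return np.c_[x+r*np.cos(a),y+r*np.sin(a),0*a+z]
def ext(n,pts):
    q=proj(n,pts); return dict(l=q[:,0].min(),r=q[:,0].max(),t=q[:,1].min(),b=q[:,1].max())
def fit(obs,rings,x0):
    # obs: (cam, ringkeys, side, pixel)
    def f(v): return [ext(n,np.vstack([circ(v[0],v[1],rings[k][0],rings[k][1]+v[2]) for k in ks]))[s]-px for n,ks,s,px in obs]
    return least_squares(f,x0)
def pix(n,u,v,z):
    p=P[n];R=p["extrinsics"][:3,:3];t=p["extrinsics"][:3,3]
    d=R.T@np.array([(u-p["cx"])/p["fx"],-(v-p["cy"])/p["fy"],-1]);c=-R.T@t
    return c+d*(z-c[2])/d[2]
E
python3 - <<'E'
from h import *
c=lambda o,v,off:o+(v-off+.5)/8-.5
S=lambda s,v:c(272 if s in'lr' else 190,v,0)
T=lambda s,v:c(248 if s in'lr' else 210,v,0 if s in'lr' else 296)
JS=lambda s,v:c(338 if s in'lr' else 213,v,400 if s in'lr' else 0)
JT=lambda s,v:c(340 if s in'lr' else 175,v,400 if s in'lr' else 296)
R={'g':(.028,.051),'f':(.036,.0274),'f0':(.036,.0224)}
o=[("scene",['g'],'l',S('l',118)),("scene",['g'],'r',S('r',272)),("scene",['g'],'t',S('t',59)),
("scene",['f','f0'],'l',S('l',100)),("scene",['f','f0'],'r',S('r',297)),
("top",['f','f0'],'l',T('l',104)),("top",['f','f0'],'r',T('r',295)),("top",['f','f0'],'b',T('b',540)),("top",['f','g'],'t',T('t',346))]
x=pix("scene",297,208,.03);s=fit(o,R,[x[0],x[1],0]);print("stopper",s.x.round(4),s.fun.round(2))
R={'r':(.0375,.135),'n':(.0375,.1)}
o=[("scene",['r'],'t',JS('t',43)),("scene",['r','n'],'l',JS('l',462)),("scene",['r','n'],'r',JS('r',727)),
("top",['r','n'],'l',JT('l',485)),("top",['r','n'],'r',JT('r',714)),("top",['r','n'],'b',JT('b',564)),("top",['r'],'t',JT('t',326)),("scene",['r','n'],'b',JS('b',292))]
x=pix("scene",362,230,.13);j=fit(o,R,[x[0],x[1],0]);print("jug",j.x.round(4),j.fun.round(2))
# slot angles
for u,v in((572,497),(692,455),(622,350),(522,405)):
    p=pix("top",JT('l',u),JT('t',v),.1295)-np.r_[j.x[:2],.1295]; print(np.degrees(np.arctan2(p[1],p[0])).round(1),np.hypot(p[0],p[1]).round(4))
for n,u,v in(("scene",398,245),("top",369,176)): print("handle",pix(n,u,v,.11).round(3))
print("purple",pix("scene",331,225,.03),"canister",pix("scene",360,165,.13),"mug",pix("scene",391,200,.09))
E
```

```text
stopper [ 0.4664  0.2501 -0.0027] [ 0.1   0.53 -0.58  0.12  0.64 -0.29  0.11  0.51  1.04]
jug [ 0.4665 -0.0283 -0.0031] [-0.14  1.2  -0.73  0.59 -0.52 -0.13  0.81 -0.2 ]
137.4 0.0266
-120.8 0.0322
-30.3 0.0327
53.0 0.0303
handle [ 0.506 -0.112  0.11 ]
handle [ 0.516 -0.059  0.11 ]
purple [0.49158997 0.12460614 0.03      ] canister [0.64808556 0.1841313  0.13      ] mug [0.63774445 0.0451366  0.09      ]
```

carry_out([
  [[1,-0.1,1,0,0,0,1],[1,-0.1,1,0,0,0,1],[1,-0.1,1,0,0,0,1],[1,-0.1,1,0,0,0,1],[1,-0.1,1,0,0,0,1],[1,-0.1,1,0,0,0,1],[1,-0.1,1,0,0,0,1],[1,-0.1,1,0,0,0,1]],
], grip_force=5)

```text
t: 0.9
eef_pos: [0.5118, -0.2536, 0.2137]
tcp_rot: [-0.0, 0.546, 0.838, -0.0]
contact_force: [-0.1, -0.9, 0.0]
grip_width: 0.999
grip_force: 0.0
```

carry_out([
  [[1,-0.1,1,0,0,0,1],[1,-0.1,1,0,0,0,1],[1,-0.1,1,0,0,0,1],[1,-0.1,1,0,0,0,0.3],[1,-0.1,1,0,0,0,0],[1,-0.1,1,0,0,0,0],[1,-0.1,1,0,0,0,0],[1,-0.1,1,0,0,0,0]],
])

```text
t: 1.7
eef_pos: [0.4918, -0.0537, 0.2138]
tcp_rot: [-0.0, 0.343, 0.939, -0.0]
contact_force: [0.8, 0.7, 0.4]
grip_width: 1.001
grip_force: 0.0
```

carry_out([
  [[1,-0.1,1,0,0,0,0],[1,-0.1,1,0,0,0,0],[1,-0.1,1,0,0,0,0],[1,-0.1,1,0,0,0,0],[1,-0.1,1,0,0,0,0],[1,-0.1,1,0,0,0,0],[1,-0.1,1,0,0,0,0],[1,-0.1,1,0,0,0,0]],
])

```text
t: 2.5
eef_pos: [0.4718, 0.1463, 0.2138]
tcp_rot: [-0.0, 0.343, 0.939, -0.0]
contact_force: [0.5, 0.0, -0.5]
grip_width: 1.001
grip_force: 0.0
```

carry_out([
  [[1,-0.05,1,-0.6,0,0,0],[1,-0.05,1,-0.6,0,0,0],[1,-0.05,1,-0.6,0,0,0],[1,-0.05,1,-0.6,0,0,0],[1,0,0.15,-0.8,0,0,0],[1,0,0,-0.8,0,0,0],[1,0,0,-0.8,0,0,0],[1,0,0,-0.8,0,0,0]],
])

```text
t: 3.3
eef_pos: [0.467, 0.2491, 0.073]
tcp_rot: [-0.0, 0.343, 0.939, -0.0]
contact_force: [1.2, 0.3, -0.2]
grip_width: 1.0
grip_force: 0.0
```

```bash
python3 - <<'E'
from bench import readout,cams
import cv2,numpy as np
s=cams.read_camera("scene")[:,:,::-1];t=cams.read_camera("top")[:,:,::-1]
cv2.imwrite("pics/s1.png",s);cv2.imwrite("pics/t1.png",t)
def c(im,x,y,w=50,h=37): return cv2.resize(im[y:y+h,x:x+w],(400,296),interpolation=cv2.INTER_CUBIC)
cv2.imwrite("pics/crop2.png",np.vstack([np.hstack([c(s,240,130,100,74),c(s,338,213)]),np.hstack([c(t,200,180,100,74),c(t,340,175)])]))
E
```

```text
(no output)
```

View pics/crop2.png

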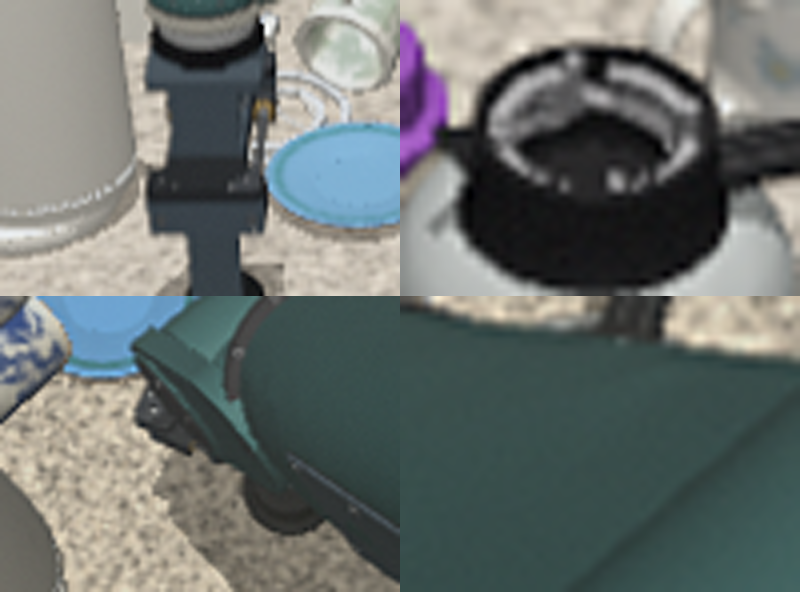

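The scene view shows the gripper right over the stopper at crop (235,280). The arm covers the jug in the top view. Going down for a light centring grip.

carry_out([
  [[1,0,0.04,-0.5,0,0,0],[1,0,0,-0.5,0,0,0],[1,0,0,-0.4,0,0,0],[1,0,0,-0.2,0,0,0],[1,0,0,-0.08,0,0,0],[0.5,0,0,0,0,0,0],[0.5,0,0,0,0,0,0],[0.5,0,0,0,0,0,0]],
])

```text
t: 4.2
eef_pos: [0.4675, 0.2502, 0.0323]
tcp_rot: [0.0, 0.343, 0.939, 0.0]
contact_force: [0.4, -0.2, -0.6]
grip_width: 0.767
grip_force: 0.0
```

carry_out([
  [[0.5,0,0,0,0,0,0],[0.5,0,0,0,0,0,0],[0.5,0,0,0,0,0,0],[0.75,0,0,0,0,0,0],[0.8,0,0,0,0,0,0],[0.8,0,0,0,0,0,-1],[0.8,0,0,0,0,0,-1],[0.8,0,0,0,0,0,-1]],
])

```text
t: 5.0
eef_pos: [0.4672, 0.2501, 0.0319]
tcp_rot: [-0.0, 0.533, 0.846, -0.0]
contact_force: [-1.1, -0.9, 0.4]
grip_width: 0.803
grip_force: 0.0
```

carry_out([
  [[0.8,0,0,0,0,0,-1],[0.8,0,0,0,0,0,-1],[0.8,0,0,0,0,0,-1],[0.8,0,0,0,0,0,-1],[0.8,0,0,0,0,0,-1],[0.8,0,0,0,0,0,-1],[0.8,0,0,0,0,0,-1],[0.8,0,0,-0.05,0,0,-1]],
])

```text
t: 5.8
eef_pos: [0.4673, 0.2501, 0.0307]
tcp_rot: [-0.0, 0.9, 0.435, 0.0]
contact_force: [-0.3, -1.0, 1.0]
grip_width: 0.8
grip_force: 0.0
```

carry_out([
  [[0.5,0,0,0,0,0,0],[0.5,0,0,0,0,0,0],[0.5,0,0,0,0,0,0],[0.5,0,0,0,0,0,0],[0.5,0,0,0,0,0,0],[0.5,0,0,0,0,0,0],[0.5,0,0,0,0,0,0],[0.5,0,0,0,0,0,0]],
], grip_force=30)

```text
t: 6.6
eef_pos: [0.4672, 0.25, 0.0307]
tcp_rot: [-0.0, 0.899, 0.438, 0.0]
contact_force: [0.4, 0.4, -0.5]
grip_width: 0.61
grip_force: 30.0
```

carry_out([
  [[0.5,0,0,0.4,0,0,0],[0.5,0,0,0.8,0,0,0],[0.5,0,0,1,0,0,0],[0.5,0,0,1,0,0,0],[0.5,0,-0.4,1,0,0,0],[0.5,0,-0.7,1,0,0,0],[0.5,0,-1,0.8,0,0,0],[0.5,0,-1,0.4,0,0,0]],
])

```text
t: 7.4
eef_pos: [0.4677, 0.172, 0.1931]
tcp_rot: [0.0, 0.899, 0.438, 0.001]
contact_force: [0.2, -0.6, -2.1]
grip_width: 0.604
grip_force: 30.0
```

carry_out([
  [[0.5,0,-1,0,0,0,0],[0.5,0,-1,0,0,0,0],[0.5,0,-1,0,0,0,0],[0.5,0,-1,0,0,0,0],[0.5,0,-1,0,0,0,0],[0.5,0,-1,0,0,0,0],[0.5,0,-1,0,0,0,0],[0.5,0,-1,0,0,0,0]],
])

```text
t: 8.2
eef_pos: [0.4669, -0.0285, 0.1913]
tcp_rot: [0.0, 0.899, 0.438, 0.0]
contact_force: [1.0, 0.0, -1.8]
grip_width: 0.606
grip_force: 30.0
```

```bash
python3 - <<'E'
from bench import readout,cams
import cv2,numpy as np
o=readout.get_obs();print(o["eef_pos"],o["contact_force"],o["ft_torque"])
s=cams.read_camera("scene")[:,:,::-1];t=cams.read_camera("top")[:,:,::-1]
cv2.imwrite("pics/s2.png",s);cv2.imwrite("pics/t2.png",t)
c=lambda im,x,y:cv2.resize(im[y:y+150,x:x+100],(400,600),interpolation=cv2.INTER_CUBIC)
cv2.imwrite("pics/crop3.png",np.hstack([c(s,310,130),c(t,310,130)]))
E
```

```text
[ 0.46694516 -0.02846954  0.19131203] [ 1.01494277  0.0214927  -1.77446715] [ 0.03505419  0.01559632 -0.03600411]
```

View pics/crop3.png

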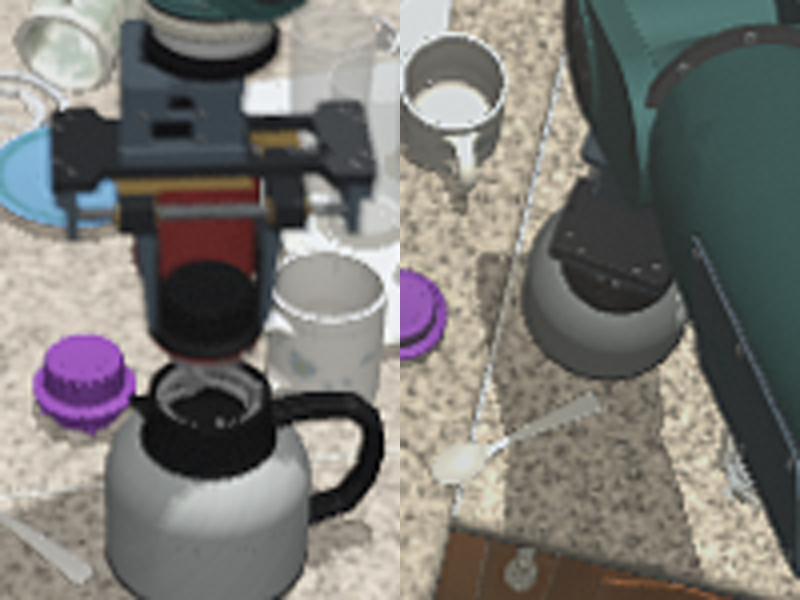

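```bash
python3 - <<'E'
from h import *
import cv2
s=cv2.imread("pics/s2.png");x0,y0,k=335,190,10
im=cv2.resize(s[y0:y0+60,x0:x0+55],None,fx=k,fy=k,interpolation=cv2.INTER_CUBIC)
im=cv2.convertScaleAbs(im,alpha=1.6,beta=25)
b=np.array([-.0008,.0001,-.0028])
def dr(x,y,r,z,col):
    q=(proj("scene",circ(x,y,r,z)+b)-[x0,y0]+.5)*k-.5; cv2.polylines(im,[q.astype(int).reshape(-1,1,2)],True,col,1)
sx,sy,sz=.46695,-.02847,.1913-.0307
for r,z in((.036,.0274),(.036,.0224),(.028,.051)): dr(sx,sy,r,sz+z,(0,255,0))
for r,z in((.0375,.135),(.0375,.1),(.0325,.135)): dr(.4673,-.0284,r,z,(0,255,255))
cv2.imwrite("pics/ov.png",im)
E
```

```text
(no output)
```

View pics/ov.png

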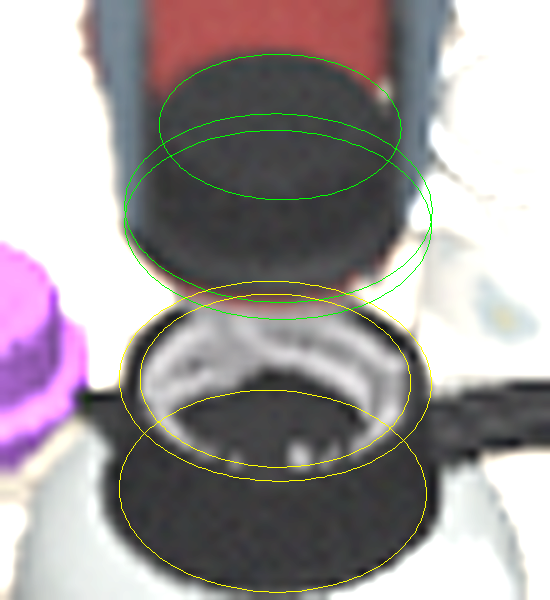

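```bash
python3 - <<'E'
from h import *
import cv2
g=cv2.imread("pics/s2.png").astype(int)
for row in (212,213,214,215,216): print(row,g[row,343:382].sum(1)//3)
for row in (226,227,228,229,230,240,241): print(row,g[row,341:382].sum(1)//3)
E
```

```text
212 [208 205 197 155  71  47  36  28  24  20  20  21  20  22  21  20  21  22
  20  24  22  22  21  20  20  19  20  20  25  24  27  24  65 165 170 156
 154 180 206]
213 [211 214 213 179  86  32  31  27  27  25  23  21  20  19  20  20  23  20
  21  22  19  19  21  18  19  20  21  24  28  28  24  24  98 115 100 121
 118 128 150]
214 [206 209 207 201 145  59  21  24  26  29  25  26  23  21  20  21  21  19
  18  20  21  21  21  22  21  25  25  29  30  29  23  66 134 143 114 125
 123 120 125]
215 [207 204 199 209 188 124  42  15  27  29  32  27  27  25  23  22  23  23
  22  22  24  25  22  28  29  30  31  32  29  27  34 127 174 161 124 127
 122 130 141]
216 [204 197 193 197 195 179 122  41  18  23  29  31  29  31  32  30  29  32
  25  29  30  30  33  36  36  37  35  30  31  40  79 162 195 171 127 126
 131 135 140]
226 [132 146 141 199 203 205  97  12  61 119 119  93  80  56  76  83  88  90
  87  82  65  76  84  84 102 118 124 113  99  97  81  97 113 119  79  26
  97 236 222 180 182]
227 [148 143 128 207 210 179  76   9  94 114 104  85  86  88 114 101  95  89
  65  48  19  16  28  29  54  8
[... 223 characters left out ...]
127 129 102]
229 [140  59  14  17  17  18  22  19  98 113 115 112  91  74  46  44  34  22
  19  22  24  19  23  22  22  18  13  25  65 103 115  74  87  91  56  27
  40  88  75  75  34]
230 [148  64  18  23  24  24  22  21  53  99 102  78  46  20  18  21  24  24
  25  25  26  27  26  26  24  24  24  22  14  48 102  73 100 106  51  25
  20  27  27  27  34]
240 [124 127 133 144  60  14  17  19  18  21  19  20  20  21  19  22  21  21
  21  21  20  20  21  19  20  21  19  20  21  21  22  22  19  21  19  19
  17  15 120 138 135]
241 [127 128 134 142  75  25  18  17  15  22  20  19  22  19  22  19  22  21
  22  22  25  21  21  19  19  21  21  21  19  21  22  21  21  20  21  20
  17  27 138 140 136]
```

```bash
python3 - <<'E'
from h import *
import cv2
g=cv2.imread("pics/s2.png").astype(int)
for row in (192,196,200,204,208,210,211): print(row,"L",[tuple(v) for v in g[row,341:353,::-1]],"\n   R",[tuple(v) for v in g[row,370:383,::-1]])
b=np.array([-.0008,.0001,-.0028])
R=np.array([.79,-.61,0])
for zt in (0,.02):
  for off in(-.0278,.0278): print(proj("scene",np.array([.46695,-.02847,.1913+zt])+off*R+b))
E
```

```text
192 L [(np.int64(201), np.int64(193), np.int64(179)), (np.int64(152), np.int64(146), np.int64(133)), (np.int64(91), np.int64(74), np.int64(68)), (np.int64(62), np.int64(54), np.int64(59)), (np.int64(58), np.int64(67), np.int64(74)), (np.int64(57), np.int64(67), np.int64(75)), (np.int64(58), np.int64(68), np.int64(75)), (np.int64(52), np.int64(60), np.int64(66)), (np.int64(58), np.int64(48), np.int64(50)), (np.int64(81), np.int64(42), np.int64(41)), (np.int64(94), np.int64(37), np.int64(36)), (np.int64(95), np.int64(36), np.int64(36))] 
   R [(np.int64(92), np.int64(36), np.int64(34)), (np.int64(91), np.int64(37), np.int64(35)), (np.int64(79), np.int64(32), np.int64(31)), (np.int64(58), np.int64(28), np.int64(27)), (np.int64(31), np.int64(27), np.int64(29)), (np.int64(41), np.int64(45), np.int64(48)), (np.int64(51), np.int64(59), np.int64(64)), (np.int64(59), np.int64(69), np.int64(76)), (np.int64(56), np.int64(67), np.int64(75)), (np.int64(74), np.int64(79), np.int64(82)), (np.int64(111), np.int64(108), np.int64(102)), (np.int64(177), np.int64(176), np.int64(171)), (np.int64(224), np
[... 6324 characters left out ...]
), np.int64(19), np.int64(21)), (np.int64(19), np.int64(19), np.int64(20)), (np.int64(20), np.int64(22), np.int64(22)), (np.int64(28), np.int64(27), np.int64(26)), (np.int64(27), np.int64(28), np.int64(30)), (np.int64(60), np.int64(65), np.int64(70)), (np.int64(172), np.int64(176), np.int64(176)), (np.int64(204), np.int64(207), np.int64(207)), (np.int64(216), np.int64(218), np.int64(214)), (np.int64(226), np.int64(229), np.int64(228)), (np.int64(231), np.int64(234), np.int64(235)), (np.int64(239), np.int64(241), np.int64(243)), (np.int64(209), np.int64(208), np.int64(202))]
[[350.56531844 209.36370454]]
[[374.2264294  208.70744503]]
[[350.60463883 202.55723935]]
[[374.49829949 201.89432012]]
```

```bash
python3 - <<'E'
from h import *
import cv2
g=cv2.imread("pics/s2.png").astype(int); g0=cv2.imread("pics/scene0.png").astype(int)
for col in(359,361,363):
  print(col,"stopper 214-224",[tuple(int(k) for k in v) for v in g[214:225,col,::-1]])
for col in(360,362,364): print(col,"jug back 214-224",g0[214:225,col].sum(1)//3,"front 233-252",g0[230:253,col].sum(1)//3)
print("stopper at rest cols 296",[tuple(int(k) for k in v) for v in g0[193:224,297,::-1]])
b=np.array([-.0008,.0001,-.0028]);z=.1606
for n,r,zz in(("flange bottom",.036,.0224),("gasket bottom",.035,.0194)):
  e=ext("scene",circ(.46695,-.02847,r,z+zz)+b);print(n,e)
e=ext("scene",circ(.4673,-.0284,.0375,.135)+b);print("rim",e); e=ext("scene",circ(.4673,-.0284,.0375,.1)+b);print("neckbase",e)
e=ext("scene",circ(.4672,.25,.028,.051)+b);print("rest grip top",e);e=ext("scene",circ(.4672,.25,.036,.0224)+b);print("rest flange bot",e)
E
```

```text
359 stopper 214-224 [(21, 22, 22), (23, 24, 23), (29, 28, 30), (30, 31, 32), (28, 30, 31), (47, 27, 27), (85, 56, 57), (103, 94, 95), (110, 110, 111), (109, 108, 110), (92, 91, 93)]
361 stopper 214-224 [(19, 18, 19), (22, 22, 23), (26, 24, 26), (34, 34, 34), (32, 35, 36), (46, 27, 28), (83, 51, 52), (96, 82, 83), (88, 88, 90), (88, 87, 89), (106, 105, 106)]
363 stopper 214-224 [(21, 20, 23), (24, 25, 25), (30, 30, 32), (38, 39, 39), (34, 35, 36), (46, 27, 29), (79, 51, 51), (91, 81, 82), (86, 85, 86), (71, 70, 71), (88, 87, 88)]
360 jug back 214-224 [208 202 216 208 119  77 123  92  80  96 112] front 233-252 [ 25  30  43  41  42  41  40  41  30  23  21  19  27  25  23  22  25  30
  28  61 162 211 202]
362 jug back 214-224 [193 189 207 204 121  16  18  15  11  70 148] front 233-252 [ 34  43  42  41  40  41  43  40  31  20  22  22  22  25  24  24  26  30
  29  56 161 211 205]
364 jug back 214-224 [180 182 183 186 150  19  65 132 146  74  89] front 233-252 [ 25  32  43  39 101 148 111  36  29  21  21  23  23  25  24  22  22  27
  31  54 158 211 203]
stopper at rest cols 296 [(221, 213, 
[... 695 characters left out ...]
t': np.float64(203.84542775979085), 'b': np.float64(222.2254282910341)}
rim {'l': np.float64(346.48672188610027), 'r': np.float64(377.6908020031631), 't': np.float64(217.6913013061677), 'b': np.float64(237.6646783372542)}
neckbase {'l': np.float64(346.48798818852396), 'r': np.float64(377.1819637817314), 't': np.float64(228.5898341659694), 'b': np.float64(248.75728153254107)}
rest grip top {'l': np.float64(286.42736884773115), 'r': np.float64(306.107856049013), 't': np.float64(196.37824131964692), 'b': np.float64(208.23399859647697)}
rest flange bot {'l': np.float64(284.3259574424025), 'r': np.float64(309.3435781657583), 't': np.float64(202.6076859388448), 'b': np.float64(217.98653785213844)}
```

```bash
cat >> h.py <<'E'
import cv2
def prof(g,rows=(212,213,214,215,216),thr=95,c0=361):
    for r in rows:
        p=g[r].astype(int).sum(1)/3; l=c0
        while p[l]<thr:l-=1
        q=c0
        while p[q]<thr:q+=1
        L=l+(p[l]-thr)/(p[l]-p[l+1]);R=q-(p[q]-thr)/(p[q]-p[q-1]); print(r,round(L,2),round(R,2),"c",round((L+R)/2,2),"w",round(R-L,2))
E
python3 - <<'E'
from h import *
from bench import readout
print(readout.get_obs()["eef_pos"])
s=cams.read_camera("scene")[:,:,::-1];cv2.imwrite("pics/s3.png",s);prof(s)
print([tuple(int(k) for k in v) for v in s[214:225,361,::-1]])
E
```

```text
[ 0.46710989 -0.02933777  0.19128768]
212 347.6 377.55 c 362.58 w 29.95
213 347.62 377.65 c 362.63 w 30.03
214 348.16 377.51 c 362.83 w 29.36
215 348.77 376.8 c 362.78 w 28.03
216 349.61 375.51 c 362.56 w 25.9
[(20, 22, 22), (19, 18, 20), (20, 21, 21), (27, 28, 30), (35, 35, 36), (31, 34, 35), (48, 19, 20), (86, 58, 60), (102, 103, 105), (118, 118, 119), (112, 110, 112)]
```

The earlier offset was the arm still settling. With the arm at rest the stopper shows at 362.65, where the model predicts 362.6. Lowering to just above the rim.

carry_out([
  [[0.5,0,0,-0.2,0,0,0],[0.5,0,0,-0.2,0,0,0],[0.5,0,0,-0.2,0,0,0],[0.5,0,0,0,0,0,0],[0.5,0,0,0,0,0,0],[0.5,0,0,0,0,0,0],[0.5,0,0,0,0,0,0],[0.5,0,0,0,0,0,0]],
])

```text
t: 9.15
eef_pos: [0.4673, -0.0274, 0.1758]
tcp_rot: [0.0, 0.899, 0.438, 0.0]
contact_force: [0.3, -0.2, -1.5]
grip_width: 0.602
grip_force: 30.0
```

```bash
python3 - <<'E'
from h import *
from bench import readout
for i in range(3):
    o=readout.get_obs();print(o["eef_pos"].round(4),o["contact_force"].round(2),o["ft_torque"].round(3),o["qpos"][5].round(3))
    s=cams.read_camera("scene")[:,:,::-1]
cv2.imwrite("pics/s4.png",s);prof(s,(217,218,219,220,221,222))
cv2.imwrite("pics/ov2.png",cv2.resize(s[180:260,320:420],(800,640),interpolation=cv2.INTER_CUBIC)[:600])
E
```

```text
[ 0.4673 -0.0274  0.1758] [ 0.35 -0.23 -1.5 ] [ 0.008  0.002 -0.003] 0.557
[ 0.4673 -0.0275  0.1758] [-0.89  0.69 -2.01] [-0.036  0.04   0.02 ] 0.557
[ 0.4673 -0.0275  0.1758] [ 0.03  0.8  -1.47] [0.024 0.005 0.028] 0.557
217 347.18 376.95 c 362.07 w 29.77
218 347.24 376.72 c 361.98 w 29.48
219 347.72 376.59 c 362.16 w 28.86
220 348.48 375.66 c 362.07 w 27.18
221 349.06 374.4 c 361.73 w 25.34
222 349.19 374.09 c 361.64 w 24.9
```

View pics/ov2.png

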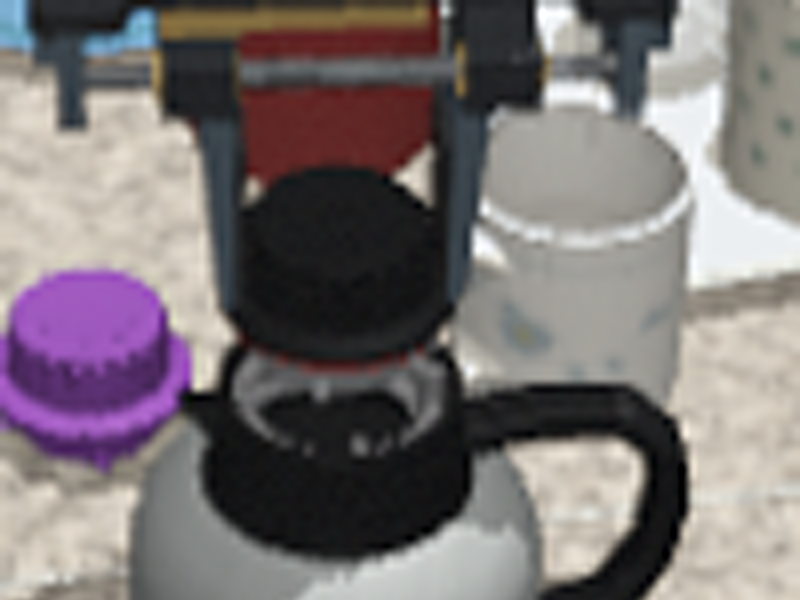

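carry_out([
  [[0.5,0,-0.04,-0.1,0,0,0],[0.5,0,0,-0.1,0,0,0],[0.5,0,0,-0.1,0,0,0],[0.5,0,0,-0.06,0,0,0],[0.5,0,0,-0.04,0,0,0],[0.5,0,0,0,0,0,0],[0.5,0,0,0,0,0,0],[0.5,0,0,0,0,0,0]],
])

```text
t: 10.1
eef_pos: [0.4673, -0.0285, 0.1658]
tcp_rot: [0.0, 0.899, 0.438, 0.0]
contact_force: [-0.8, 0.3, -1.8]
grip_width: 0.608
grip_force: 30.0
```

carry_out([
  [[0.5,0,0,-0.04,0,0,0],[0.5,0,0,-0.04,0,0,0],[0.5,0,0,-0.04,0,0,0],[0.5,0,0,0,0,0,0],[0.5,0,0,0,0,0,0],[0.5,0,0,0,0,0,0],[0.5,0,0,0,0,0,0],[0.5,0,0,0,0,0,0]],
])

```text
t: 10.9
eef_pos: [0.4672, -0.0285, 0.1627]
tcp_rot: [0.0, 0.899, 0.438, 0.0]
contact_force: [0.2, 0.5, -0.9]
grip_width: 0.603
grip_force: 30.0
```

carry_out([
  [[0.5,0,0,-0.03,0,0,0],[0.5,0,0,-0.03,0,0,0],[0.5,0,0,-0.02,0,0,0],[0.5,0,0,0,0,0,0],[0.5,0,0,0,0,0,0],[0.5,0,0,0,0,0,0],[0.5,0,0,0,0,0,0],[0.5,0,0,0,0,0,0]],
])

```text
t: 11.7
eef_pos: [0.4672, -0.0285, 0.1607]
tcp_rot: [0.0, 0.899, 0.438, 0.0]
contact_force: [-0.6, -0.3, -1.4]
grip_width: 0.611
grip_force: 30.0
```

carry_out([
  [[0.5,0,0,-0.03,0,0,0],[0.5,0,0,-0.03,0,0,0],[0.5,0,0,-0.02,0,0,0],[0.5,0,0,0,0,0,0],[0.5,0,0,0,0,0,0],[0.5,0,0,0,0,0,0],[0.5,0,0,0,0,0,0],[0.5,0,0,0,0,0,0]],
])

```text
t: 12.5
eef_pos: [0.4672, -0.0284, 0.1587]
tcp_rot: [-0.0, 0.899, 0.438, -0.0]
contact_force: [-1.5, -0.3, -0.9]
grip_width: 0.608
grip_force: 30.0
```

carry_out([
  [[0.5,0,0,-0.03,0,0,0],[0.5,0,0,-0.03,0,0,0],[0.5,0,0,0,0,0,0],[0.5,0,0,0,0,0,0],[0.5,0,0,0,0,0,0],[0.5,0,0,0,0,0,0],[0.5,0,0,0,0,0,0],[0.5,0,0,0,0,0,0]],
])

```text
t: 13.3
eef_pos: [0.4672, -0.0284, 0.1572]
tcp_rot: [-0.0, 0.899, 0.438, -0.0]
contact_force: [0.7, 0.2, -1.4]
grip_width: 0.612
grip_force: 30.0
```

```bash
python3 - <<'E'
from bench import readout
o=readout.get_obs();print(o["eef_pos"].round(4),o["contact_force"].round(2),o["ft_torque"].round(3),o["qpos"][5].round(3))
E
```

```text
[ 0.4672 -0.0284  0.1572] [ 0.71  0.18 -1.39] [-0.103 -0.005  0.018] 0.555
```

carry_out([
  [[0.5,0,0,-0.02,0,0,0],[0.5,0,0,-0.02,0,0,0],[0.5,0,0,0,0,0,0],[0.5,0,0,0,0,0,0],[0.5,0,0,0,0,0,0],[0.5,0,0,0,0,0,0],[0.5,0,0,0,0,0,0],[0.5,0,0,0,0,0,0]],
])

```text
t: 14.1
eef_pos: [0.4674, -0.0285, 0.1566]
tcp_rot: [0.0, 0.899, 0.438, 0.0]
contact_force: [-2.4, 0.2, 5.5]
grip_width: 0.604
grip_force: 30.0
```

```bash
cat > st.py <<'E'
from bench import readout
o=readout.get_obs();print(o["eef_pos"].round(4),o["contact_force"].round(2),o["ft_torque"].round(3),o["qpos"][5].round(3))
E
python3 st.py
```

```text
[ 0.4674 -0.0285  0.1566] [-2.39  0.21  5.48] [0.041 0.64  0.035] 0.554
```

carry_out([
  [[0.5,0,0,0,0,0,0.4],[0.5,0,0,0,0,0,0.4],[0.5,0,0,0,0,0,0.4],[0.5,0,0,0,0,0,0.4],[0.5,0,0,0,0,0,0.4],[0.5,0,0,0,0,0,0.4],[0.5,0,0,0,0,0,0],[0.5,0,0,0,0,0,0]],
])

```text
t: 14.9
eef_pos: [0.4672, -0.0285, 0.1561]
tcp_rot: [0.0, 0.814, 0.581, -0.0]
contact_force: [-0.5, -1.6, -0.5]
grip_width: 0.607
grip_force: 30.0
```

```bash
python3 st.py
```

```text
[ 0.4672 -0.0285  0.1561] [-0.55 -1.59 -0.54] [-0.433  0.143 -0.218] 0.221
```

The moment of -0.22 N m with the vertical force gone means the lugs are at a slot's far side. Pressing down lightly.

carry_out([
  [[0.5,0,0,-0.04,0,0,-0.1],[0.5,0,0,-0.04,0,0,0],[0.5,0,0,-0.04,0,0,0],[0.5,0,0,0,0,0,0],[0.5,0,0,0,0,0,0],[0.5,0,0,0,0,0,0],[0.5,0,0,0,0,0,0],[0.5,0,0,0,0,0,0]],
])

```text
t: 15.7
eef_pos: [0.4672, -0.0285, 0.1531]
tcp_rot: [-0.0, 0.818, 0.576, -0.0]
contact_force: [0.2, -3.3, -3.4]
grip_width: 0.613
grip_force: 30.0
```

```bash
python3 st.py
```

```text
[ 0.4672 -0.0285  0.1531] [ 0.22 -3.26 -3.45] [-0.649 -0.034 -0.144] 0.233
```

carry_out([
  [[0.5,0,-0.015,-0.04,0,0,-0.1],[0.5,0,0,-0.04,0,0,0],[0.5,0,0,-0.04,0,0,0],[0.5,0,0,-0.04,0,0,0],[0.5,0,0,-0.04,0,0,0],[0.5,0,0,0,0,0,0],[0.5,0,0,0,0,0,0],[0.5,0,0,0,0,0,0]],
])

```text
t: 16.5
eef_pos: [0.4671, -0.0288, 0.1481]
tcp_rot: [-0.0, 0.822, 0.57, -0.0]
contact_force: [0.0, -0.7, -2.3]
grip_width: 0.61
grip_force: 30.0
```

```bash
python3 st.py
```

```text
[ 0.4671 -0.0288  0.1481] [ 0.04 -0.69 -2.27] [-0.058  0.088 -0.073] 0.246
```

carry_out([
  [[0.5,0,0,-0.03,0,0,0],[0.5,0,0,-0.03,0,0,0],[0.5,0,0,-0.02,0,0,0],[0.5,0,0,0,0,0,0],[0.5,0,0,0,0,0,0],[0.5,0,0,0,0,0,0],[0.5,0,0,0,0,0,0],[0.5,0,0,0,0,0,0]],
])

```text
t: 17.3
eef_pos: [0.4674, -0.0289, 0.1466]
tcp_rot: [0.0, 0.822, 0.57, -0.0]
contact_force: [-4.5, -0.4, 9.7]
grip_width: 0.611
grip_force: 30.0
```

```bash
python3 st.py
```

```text
[ 0.4674 -0.0289  0.1466] [-4.52 -0.4   9.68] [-0.16   0.931 -0.035] 0.247
```

carry_out([
  [[0.5,-0.01,0,0.02,0,0,-0.4],[0.5,0,0,0,0,0,-0.4],[0.5,0,0,-0.01,0,0,-0.4],[0.5,0,0,-0.01,0,0,-0.4],[0.5,0,0,-0.01,0,0,-0.4],[0.5,0,0,-0.01,0,0,-0.4],[0.5,0,0,-0.01,0,0,0],[0.5,0,0,0,0,0,0]],
])

```text
t: 18.1
eef_pos: [0.4672, -0.0288, 0.1455]
tcp_rot: [0.0, 0.905, 0.426, 0.0]
contact_force: [0.9, -0.3, 0.6]
grip_width: 0.612
grip_force: 30.0
```

```bash
python3 st.py
```

```text
[ 0.4672 -0.0288  0.1455] [ 0.87 -0.28  0.59] [ 0.035 -0.007 -0.035] 0.58
```

carry_out([
  [[0.5,0,0,-0.011,0,0,-0.4],[0.5,0,0,-0.011,0,0,-0.4],[0.5,0,0,-0.011,0,0,-0.4],[0.5,0,0,-0.011,0,0,-0.4],[0.5,0,0,-0.011,0,0,-0.4],[0.5,0,0,-0.011,0,0,-0.4],[0.5,0,0,0,0,0,0],[0.5,0,0,0,0,0,0]],
])

```text
t: 18.9
eef_pos: [0.4674, -0.0289, 0.1441]
tcp_rot: [0.0, 0.963, 0.269, 0.0]
contact_force: [0.2, -0.3, 3.7]
grip_width: 0.604
grip_force: 30.0
```

```bash
python3 st.py
```

```text
[ 0.4674 -0.0289  0.1441] [ 0.17 -0.27  3.69] [ 0.047 -0.19  -0.007] 0.914
```

carry_out([
  [[0.5,0,0,-0.01,0,0,-0.4],[0.5,0,0,-0.01,0,0,-0.4],[0.5,0,0,-0.01,0,0,-0.4],[0.5,0,0,-0.01,0,0,-0.4],[0.5,0,0,0,0,0,0],[0.5,0,0,0,0,0,0],[0.5,0,0,0,0,0,0],[0.5,0,0,0,0,0,0]],
])

```text
t: 19.7
eef_pos: [0.4675, -0.0289, 0.1432]
tcp_rot: [0.0, 0.987, 0.16, 0.0]
contact_force: [-1.7, -0.4, 7.9]
grip_width: 0.606
grip_force: 30.0
```

```bash
python3 st.py
```

```text
[ 0.4675 -0.0289  0.1432] [-1.74 -0.38  7.86] [ 0.048  0.073 -0.19 ] 1.138
```

carry_out([
  [[0.5,0,0,0,0,0,-0.3],[0.5,0,0,0,0,0,-0.3],[0.5,0,0,0,0,0,0],[0.5,0,0,0,0,0,0],[0.5,0,0,0,0,0,0],[0.5,0,0,0,0,0,0],[0.5,0,0,0,0,0,0],[0.5,0,0,0,0,0,0]],
])

```text
t: 20.5
eef_pos: [0.4674, -0.0288, 0.1432]
tcp_rot: [0.0, 0.993, 0.119, 0.0]
contact_force: [-0.7, 0.0, 7.6]
grip_width: 0.605
grip_force: 30.0
```

```bash
python3 st.py
```

```text
[ 0.4674 -0.0288  0.1432] [-0.67  0.02  7.55] [ 0.092  0.239 -0.089] 1.222
```

carry_out([
  [[0.5,0,0,0,0,0,-0.3],[0.5,0,0,0,0,0,-0.2],[0.5,0,0,0,0,0,0],[0.5,0,0,0,0,0,0],[0.5,0,0,0,0,0,0],[0.5,0,0,0,0,0,0],[0.5,0,0,0,0,0,0],[0.5,0,0,0,0,0,0]],
])

```text
t: 21.3
eef_pos: [0.4674, -0.0289, 0.1432]
tcp_rot: [0.0, 0.996, 0.084, 0.0]
contact_force: [-0.6, -0.2, 8.5]
grip_width: 0.605
grip_force: 30.0
```

```bash
python3 st.py
```

```text
[ 0.4674 -0.0289  0.1432] [-0.57 -0.15  8.49] [-0.02   0.303  0.392] 1.291
```

The moment of +0.39 N m is the hard end stop, and the height matches fully home. Easing the twist and letting go.

carry_out([
  [[0.5,0,0,0,0,0,0.08],[0.5,0,0,0,0,0,0],[0.7,0,0,0,0,0,0],[0.9,0,0,0,0,0,0],[0.95,0,0,0,0,0,0],[0.95,0,0,0.1,0,0,0],[0.95,0,0,0.3,0,0,0],[0.95,0,0,0.5,0,0,0]],
])

```text
t: 22.1
eef_pos: [0.4666, -0.0288, 0.1656]
tcp_rot: [-0.0, 0.996, 0.088, -0.001]
contact_force: [-0.7, -1.0, 0.2]
grip_width: 0.953
grip_force: 0.0
```

carry_out([
  [[0.95,0,0,0.8,0,0,0],[0.95,0,0,1,0,0,0],[0.95,0,0,1,0,0,0],[0.95,0,0,0.5,0,0,0],[0.95,0,0,0.2,0,0,0],[0.95,0,0,0,0,0,0],[0.95,0,0,0,0,0,0],[0.95,0,0,0,0,0,0]],
])

```text
t: 22.9
eef_pos: [0.4665, -0.0288, 0.2518]
tcp_rot: [-0.0, 0.996, 0.088, -0.001]
contact_force: [0.7, -0.0, 0.5]
grip_width: 0.949
grip_force: 0.0
```

```bash
python3 - <<'E'
from h import *
s=cams.read_camera("scene")[:,:,::-1];k=10;x0,y0=325,190
im=cv2.resize(s[y0:y0+60,x0:x0+75],None,fx=k,fy=k,interpolation=cv2.INTER_CUBIC);im=cv2.convertScaleAbs(im,alpha=1.8,beta=20)
b=np.array([-.0008,.0001,-.0028])
for r,z in((.028,.0291),(.036,.0055),(.0375,0)):
    q=(proj("scene",circ(.4673,-.0287,r,.135+z)+b)-[x0,y0]+.5)*k-.5; cv2.polylines(im,[q.astype(int).reshape(-1,1,2)],True,(0,255,0),1)
cv2.imwrite("pics/end.png",im)
E
```

```text
(no output)
```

View pics/end.png

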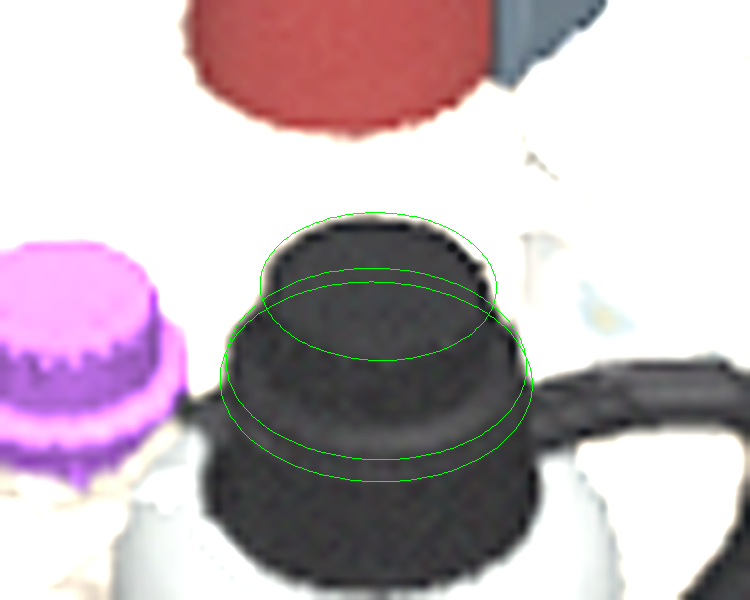

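The stopper's top edge is at (370,215), on the modelled home outline at (370,212). It sits level and centred, and the gripper is clear.

```bash
python3 -c "
from bench import r
print(r.hand_in())"
```

```text
the job is handed in; nothing more can be done
None
```

The black stopper is screwed down to its end stop in the jug, the gripper has let go and is clear, and the job was handed in at about 23 s; no verdict came back.

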